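# Hang the pail on the kitchen carousel's free hook

## Robot

A 6-joint arm with a two-finger parallel gripper is mounted at the origin on the work surface. World frame = base frame: x ahead of the robot, y to its left, z up, the work surface at z = 0. Lengths are in mm, angles in rad, forces in N, time in s.
With the tool pointing down it reaches from about 375 to 750 mm from the base axis. Payload 9 kg.
Tool frame: the origin (TCP) lies on the mounting face of the last link; the fingertips stand 173 mm ahead of it and the grasp point (between the pads) lies 155 mm ahead of it; z points along the fingers, y is the line along which they close (so a half turn about z gives the same grasp; the last joint's range is limited). The gripper opens to 85 mm and grips with 20 to 120 N. Pads are 22 mm wide; open, the fingers measure 114 mm over their backs; the gripper's body (76 mm by 85 mm) begins 54 mm behind the grasp point. The pads swing forward as they close: fully open they stand 13 mm farther back than shut.
Start: joints at [1.039, 0.104, 0.097, 1.564, 0, 1.353], TCP at [185.201, 570.717, 404.731] pointing down, gripper open.
Joint ranges: [-2.99, 2.99], [-0.84, 1.86], [-1.1, 1.16], [-1.84, 2.11], [-1.51, 1.56], [-3.14, 3.14]. Speed limits (rad/s): [2.22, 2.22, 2.57, 3.14, 3.14, 3.14].

## Interface

Orientations are given as a rotation vector (axis times angle).
In Python, from plant import arm gives the robot as it stands.
- The arm moves only by the tool jog_arm, never from a script. Its argument "motion" is a list of rows, each an object of numbers: "tx", "ty", "tz": the shift along the tool's x, y, z in cm; "rx", "ry", "rz": the turn, a rotation vector about the tool's x, y, z in degrees; "claw": the gripper's target within -1 to 1 (shut at 1, half-way at 0, fully open at -1). A call has exactly 5 rows; each row shifts and turns the commanded pose from where the row before left it, along the tool's axes as they then stand; what a row does not reach is not made up. A row lasts 1/10 s, in which the tool goes at most 50 mm and 8.59 degrees, less where a joint would pass 70% of its speed; a pose out of reach is approached as far as the arm can. A call is refused whole if a number of a shift passes 5 or a number of a turn 8.59, either way. A call with a gripper value outside its range is refused whole. The fingers move at their own pace and stop on an object; the grip force is fixed at half the most. Time passes only in rows, so rows that do not move let the fingers close, or fill a call up. It gives the time, the measured TCP pose, the force, the opening and the grip force at its end, in the units of the state.
- arm.observe(): the state, without advancing time (a new reading comes with each control period).
- arm.grab_frame(name): name is "side" or "top"; returns (picture, depth): 420x560x3 uint8, red, green, blue; 420x560 float32, mm along the optical axis (not along the pixel's ray), 0 where there is no reading.
- arm.camera_params(name): a dict with "intrinsics" (3x3 intrinsics, pixels), "rvec" (rotation vector, rad) and "tvec" (3), from world to camera coordinates, as OpenCV has them. Camera axes: x right, y down, z forward; pixel columns grow to the right and rows downward; lengths in mm; the calibration is good to about 2 mm. A picture is of the moment at which its call begins. camera_params takes no time and is no camera call.
- arm.job_done(): hands the job in; it is judged then, once.
Trained networks look in the newest picture that a camera, given by its name, has taken for a name from the list of things; names that differ only in an ending like _2 or _b are one class to them, and where a whole thing is asked for, a point or a joint stands for the part that bears it (a point fixed in the world has none). Each returns a list of dicts, best first, with "conf" (0 to 1); they miss things now and then, are a little off and sometimes report something else, mostly with a low value. They report only what shows in the picture. A call takes as long as a camera call. They do not tell look-alikes from the thing itself.
- arm.recognise(camera, thing): "at" ([x, y, z] in mm, in the coordinates of the camera as it stood for that picture, good to about 4 mm: the middle of the surface that is visible of it).
- arm.outline_of(camera, thing): "pixels" (420x560 bool, what is visible of it).
The state is a dict: "t": time; "q": joint angles; "qvel": joint speeds; "joint_efforts": joint torques, N m; "tool_pos": TCP position; "orientation": TCP orientation; "wrist_force": force on the tool from outside, world axes, zero at the start; "torque": the same for the moment, N m; "grip_width": opening from 0.0 (shut) to 1.0 (fully open); "finger_force": force on a finger pad.
Only numpy, scipy, OpenCV 4.12 (cv2) and the standard library are available. Lean on these libraries where they do the work, as an engineer would, in place of code of your own. Each camera call takes 0.05 s, during which the arm holds its last target. There are 200 camera calls.

## Task

Turn the utensil carousel until its one empty hook stands over the red mark on the base. Then hang the blue pail on that hook: press the bar of its bail down past the spring roller and firmly onto the hook's saddle, feeling for it and holding it there for a moment with a push of 15 to 20 N, no more. Leave the pail hanging there over the mark, let go, and leave the jar, the bowl and the spatula where they are.

Things in the scene. Friction and masses are not known exactly. Their poses are not given: they have to be found in the camera images.
- rotor: Turning head of the carousel: steel hub 44 mm wide, its top 8 mm above this origin, four spokes at right angles. Turns endlessly either way against about 0.25 N m friction and stays where left. Origin on the axis, 196 mm above the bench, level with the saddles; z up; -x runs along the empty hook's spoke. The other hooks hold a ladle, turner and spoon, fixed, within 150 mm of the axis.
- spoke (a point): On the empty hook's spoke, 58 mm from the axis, at the top of the bar. Axes as the rotor's. The spoke is a dark bar 10 mm wide and 14 mm tall, bare from 25 to 83 mm from the axis, where a fingertip can push it sideways. At 86 to 109 mm from the axis each hook has a grey keeper housing, 14 mm wide, its top at most 56 mm above this point.
- hook_seat (a point): Nominal centre of the pail's bar when seated in the empty hook, 113.5 mm from the axis, 3 mm above the saddle. Axes as the rotor's (-x outward). The hook is clamped anywhere from 6 mm above to 6 mm below nominal, which this point does not show, and is rigid: the saddle must be felt. Passing the roller takes 5 to 12 N; then the push falls, and rises again at the saddle.
- hook_tip (a point): Nominal top of the empty hook's upturned tip, 26 mm above the seat point, 10 mm wide (true height also 6 mm up or down). The tip's inner face is upright, 3 mm outward of the seat point, and leans outward from 17 mm above the seat. Outermost part 130 mm from the axis. The spoke's underside is 26 mm below the seat point. Slide the bar down along this inner face.
- roller_axle (a point): Nominal axle (true height 6 mm up or down) of the orange spring roller at rest: 16 mm diameter, 12 mm long, 8 mm hubward of the seat point and 9.5 mm above it. It nearly closes the throat; the bar pressed straight down pushes it hubward, and it springs back over the bar. A slanted grey lip above it leaves 9 mm between lip and tip for the 6 mm bar; the outer part, close to the tip, is right.
- mark (a point): The red mark on the white round base (260 mm wide, 14 mm thick), 113.5 mm from the axis, on the base's top, on the side towards the robot. The empty hook must stand straight above it. Its -x axis points outward from the carousel axis.
- pail: Small blue pail with a rigid steel bail, 0.15 to 0.31 kg, standing upright. Origin under its centre, z up; 60 mm wide at the foot, 72 mm at the rim, 55 mm high. The bail stands in its y-z plane: legs at y = -25 and +25 mm, joined by a straight bar along y, leaving a window 44 mm wide and 80 mm high over the rim. The bar must lie square across the spoke.
- pail_bar (a point): Centre of the bail's bar (6 mm thick, 50 mm long, along the pail's y), 138 mm above the pail's underside. It goes in from outside, above the tip, with the spoke passing through the window below the bar, and then down into the hook.
- pail_grip (a point): Point to grip on the wooden grip, 186 mm above the pail's underside, 48 mm above the bar. The grip is 14 mm (pail x) by 30 mm (pail y), from 166 to 200 mm above the underside, on two 4 mm posts at y = -13 and +13 mm that pass either side of the hook's tip and roller. Hold it by the sides 30 mm apart (closing along the pail's y), to leave room in front and behind.
- jar: Amber jar with a yellow lid, 60 mm wide, 85 mm high, origin under its centre. Leave it alone.
- tub: White bowl, 100 mm wide, 70 mm high, origin under its centre. Leave it alone.
- spatula: Spatula lying flat on the bench along its x axis. Leave it alone.
There are look-alikes about, which are no part of the job. Several things have the shape of the pail; the one meant has the colours described above.

How it is judged (in metres and radians):
On the way, in this order (a step that is already met when the one before it is completed fails the run):
1. the empty hook stands over the red mark (within 25 mm) (horizontal distance between hook_seat and mark below 0.025 m), for 0.2 s.
2. the bar is under the roller and pressed onto the saddle (at least 16 N on the carousel, the pail's weight included) (z of pail_bar in the frame of hook_seat between -0.009 and 0.0075 m and horizontal distance between pail_bar and hook_seat below 0.015 m and contact force between rotor and anything else above 16 N), for 0.2 s.
At the end, for the whole second after the job is handed in: The pail hangs at rest from the empty hook, its bar under the roller (no more than 7.5 mm above and 9 mm below the nominal seat, its middle within 15 mm of it sideways), tilted less than 0.25 rad, the hook within 35 mm of the spot above the red mark; the robot has let go (z of pail_bar in the frame of hook_seat between -0.009 and 0.0075 m and horizontal distance between pail_bar and hook_seat below 0.015 m and horizontal distance between hook_seat and mark below 0.035 m and angle between pail's own z axis and vertical below 0.25 rad and linear speed of pail below 0.05 m/s); the robot touches nothing.
It fails at once if the carousel is pushed too hard (over 28 N of contact force, the pail's weight included) (contact force between rotor and anything else above 28 N).
It fails at once if the pail is tipped over (angle between pail's own z axis and vertical above 0.6 rad).
It fails at once if the jar is moved by more than 30 mm (distance of jar from where it was at the start of the episode above 0.03 m).
It fails at once if the bowl is moved by more than 30 mm (distance of tub from where it was at the start of the episode above 0.03 m).
It fails at once if the spatula is moved by more than 30 mm (distance of spatula from where it was at the start of the episode above 0.03 m).
It also fails if it takes over 72 s, if anything falls off the work surface, if the arm or the gripper's body presses on something with over 40 N, if the wrist force passes 120 N, or if a joint passes its speed limit or range.

## Working session

There is one attempt and no reset: what is moved stays moved. The work goes in short steps, Python scripts to look and compute and a tool call to move; the robot and the scene stay as the last step left them, time stands still between calls to the robot, and variables do not carry over. Pictures are saved under pics/ and viewed, at most 10 in all, crops included, and the job is handed in when it is done.

Besides the shell and the picture viewer there is one more tool, called after "Call:" as name(argument=value, ...) on one line, values as JSON. jog_arm: Moves the arm, as the interface text tells. Its arguments: {"type":"object","properties":{"motion":{"type":"array","items":{"type":"object","properties":{"tx":{"type":"number"},"ty":{"type":"number"},"tz":{"type":"number"},"rx":{"type":"number"},"ry":{"type":"number"},"rz":{"type":"number"},"claw":{"type":"number"}}}}},"required":["motion"]}

```bash
mkdir -p pics; ls; cat > h.py <<'E'
from plant import arm
import numpy as np, cv2
from scipy.spatial.transform import Rotation as R
def cam(n):
    p=arm.camera_params(n); return np.array(p["intrinsics"]),R.from_rotvec(np.ravel(p["rvec"])).as_matrix(),np.ravel(p["tvec"])
def c2w(n,P):
    K,M,t=cam(n); return (np.asarray(P)-t)@M
def cloud(n,d):
    K,M,t=cam(n); v,u=np.indices(d.shape)
    P=np.stack([(u-K[0,2])/K[0,0]*d,(v-K[1,2])/K[1,1]*d,d],-1)
    return (P-t)@M
def proj(n,P):
    K,M,t=cam(n); q=(np.asarray(P)@M.T+t)@K.T; return q[...,:2]/q[...,2:]
def save(n,im): cv2.imwrite(f"pics/{n}.png",im[:,:,::-1])
E
python3 - <<'E'
from h import *
for n in("side","top"):
    im,d=arm.grab_frame(n); save(n+"0",im); np.savez(f"{n}0.npz",im=im,d=d)
    for k in("rotor","pail","mark","pail_grip","pail_bar","hook_seat","hook_tip","spoke","jar","tub","spatula"):
        try: print(n,k,[(np.round(c2w(n,r["at"])).tolist(),round(r["conf"],2)) for r in arm.recognise(n,k)])
        except Exception as e: print(n,k,e)
s=arm.observe(); print({k:np.round(v,3).tolist() for k,v in s.items()}); print(R.from_rotvec(s["orientation"]).as_matrix().round(3))
E
```

```text
pics
side rotor [([596.0, 148.0, 181.0], 0.88)]
side pail [([573.0, -446.0, 38.0], 0.81), ([692.0, -354.0, 51.0], 0.66), ([576.0, -325.0, 42.0], 0.59)]
side mark [([570.0, 128.0, 12.0], 0.66)]
side pail_grip [([570.0, -449.0, 43.0], 0.88), ([579.0, -322.0, 43.0], 0.66), ([694.0, -356.0, 44.0], 0.65)]
side pail_bar [([577.0, -331.0, 45.0], 0.78), ([692.0, -357.0, 48.0], 0.65), ([571.0, -445.0, 43.0], 0.56)]
side hook_seat [([591.0, 144.0, 187.0], 0.95)]
side hook_tip [([593.0, 141.0, 188.0], 0.93)]
side spoke [([589.0, 146.0, 186.0], 0.77)]
side jar [([451.0, -208.0, 61.0], 0.77), ([580.0, -326.0, 43.0], 0.25)]
side tub [([689.0, -134.0, 48.0], 0.89)]
side spatula [([534.0, 469.0, 6.0], 0.57)]
top rotor [([592.0, 138.0, 187.0], 0.68)]
top pail [([689.0, -358.0, 40.0], 0.93), ([578.0, -331.0, 31.0], 0.83)]
top mark [([571.0, 137.0, 16.0], 0.9)]
top pail_grip [([695.0, -360.0, 39.0], 0.93), ([569.0, -445.0, 39.0], 0.88), ([574.0, -325.0, 31.0], 0.63)]
top pail_bar [([569.0, -446.0, 38.0], 0.93), ([695.0, -363.0, 37.0], 0.82), ([572.0, 136.0, 15.0], 0.63)]
top hook_seat [([590.0, 135.0, 187.0], 0.91)]
top hook_tip [([592.0, 140.0, 187.0], 0.91)]
top spoke [([591.0, 142.0, 188.0], 0.84)]
top jar [([460.0, -193.0, 86.0], 0.78)]
top tub [([680.0, -143.0, 28.0], 0.78)]
top spatula [([532.0, 473.0, 3.0], 0.96)]
{'t': 1.2, 'q': [1.039, 0.104, 0.097, 1.564, -0.0, 1.353], 'qvel': [-0.002, 0.001, -0.0, 0.0, -0.002, 0.001], 'joint_efforts': [0.001, -55.676, 50.377, 0.001, -0.0, -0.0], 'tool_pos': [185.186, 570.709, 404.735], 'orientation': [0.491, 3.103, 0.0], 'wrist_force': [-0.549, -0.29, 0.725], 'torque': [0.062, 0.053, -0.004], 'finger_force': 0.0, 'grip_width': 0.999}
[[-0.951  0.309  0.   ]
 [ 0.309  0.951  0.   ]
 [-0.     0.    -1.   ]]
```

View pics/side0.png

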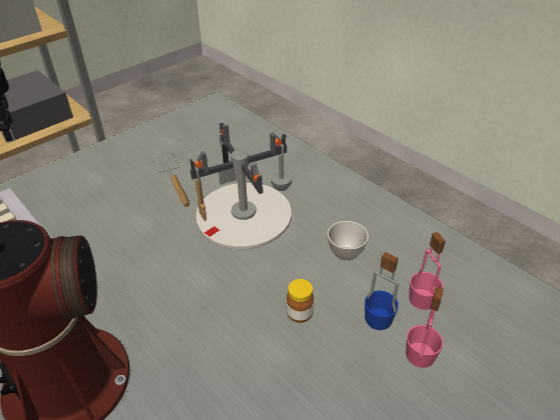

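View pics/top0.png

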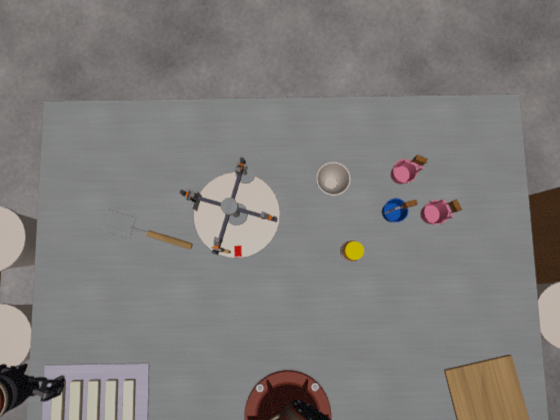

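The top view shows the carousel hub at about (229,206), with spokes up, right, down and left. The empty spoke is the right one, ending near (270,217) (in the side view near (258,182)). The mark is at (238,251), and the blue pail is at (396,210) between two pink look-alikes.

```bash
python3 - <<'E'
from h import *
C={}
for n in("side","top"):
    z=np.load(n+"0.npz"); C[n]=(z["im"],cloud(n,z["d"]),z["d"])
for n,(im,P,d) in C.items():
    h=cv2.cvtColor(im,cv2.COLOR_RGB2HSV).astype(int); ok=d>0
    H,S,V=h[...,0],h[...,1],h[...,2]
    r=ok&((H<6)|(H>174))&(S>150)&(V>90)&(abs(P[...,2]-14)<8)&(P[...,0]>400)
    print(n,"mark",r.sum(),P[r].mean(0).round(1))
    base=ok&(S<45)&(V>150)&(abs(P[...,2]-14)<6)&(np.hypot(P[...,0]-590,P[...,1]-140)<180)
    m=base.astype(np.uint8); c,_=cv2.findContours(m,0,1); c=cv2.convexHull(max(c,key=cv2.contourArea))[:,0]
    Q=P[c[:,1],c[:,0]]; A=np.c_[2*Q[:,:2],np.ones(len(Q))]; s=np.linalg.lstsq(A,(Q[:,:2]**2).sum(1),rcond=None)[0]; print(" base",s[:2].round(1),np.sqrt(s[2]+s[:2]@s[:2]).round(1),"z",P[base][:,2].mean().round(1))
    b=ok&(H>105)&(H<130)&(S>150)&(P[...,2]>2)&(P[...,2]<70); Q=P[b]; print(" blue",b.sum(),Q.min(0).round(),Q.max(0).round(),np.median(Q,0).round(1))
    rim=Q[Q[:,2]>45]
    if len(rim)>8:
        (x,y),rr=cv2.minEnclosingCircle(rim[:,:2].astype(np.float32)); print(" rim",round(x,1),round(y,1),round(rr,1))
    c0=Q.mean(0)
    near=ok&(np.hypot(P[...,0]-c0[0],P[...,1]-c0[1])<60)
    g=near&(P[...,2]>160)&(P[...,2]<206); G=P[g]; print(" grip",g.sum(),G.mean(0).round(1),G.min(0).round(),G.max(0).round())
    if len(G)>5:
        (cc,sz,an)=cv2.minAreaRect(G[:,:2].astype(np.float32)); print(" rect",cc,sz,an)
    w=near&(P[...,2]>75)&(P[...,2]<145); G=P[w]
    if len(G)>5: print(" bail",w.sum(),G.mean(0).round(1)); u,s_,vt=np.linalg.svd((G-G.mean(0))[:,:2],full_matrices=False); print(" dir",vt[0].round(3),s_.round(1))
    hub=ok&(abs(P[...,2]-204)<6)&(np.hypot(P[...,0]-592,P[...,1]-140)<26)
    print(" hub",hub.sum(),P[hub].mean(0).round(1))
    K,M,t=cam(n); print(" cam at",(-t@M).round())
im,P,d=C["top"]
sp=(d>0)&(P[...,2]>175)&(P[...,2]<275)
r=np.hypot(P[...,0]-592,P[...,1]-140); a=np.degrees(np.arctan2(P[...,1]-140,P[...,0]-592))
for lo in range(-180,180,15):
    m=sp&(r>32)&(r<135)&(a>=lo)&(a<lo+15)
    if m.sum(): print(lo,m.sum(),a[m].mean().round(1),r[m].max().round(),P[m][:,2].max().round())
for n in C: 
    im=C[n][0]; x,y={"side":(140,90),"top":(170,150)}[n]
    a=im[y:y+150,x:x+170]; C[n+"c"]=cv2.resize(a,None,fx=3.4,fy=3.4,interpolation=cv2.INTER_CUBIC)
save("crop_side",C["sidec"]); 
E
```

```text
side mark 66 [469.1 139.4  14.2]
 base [579.5 141.9] 129.1 z 13.3
 blue 905 [ 543. -361.    2.] [ 617. -293.   60.] [ 586.3 -322.    29.3]
 rim 579.5 -327.9 38.2
 grip 258 [ 575.8 -328.6  187.8] [ 569. -342.  160.] [ 589. -310.  203.]
 rect (578.3701171875, -326.43463134765625) (17.939815521240234, 30.396320343017578) 11.838054656982422
 bail 197 [ 578.2 -327.4  120.3]
 dir [ 0.205 -0.979] [302.7  22.6]
 hub 120 [582.5 139.  202.8]
 cam at [ -52. -706.  946.]
top mark 60 [470.  139.3  14.4]
 base [570.7 123.3] 114.9 z 13.7
 blue 335 [ 546. -359.    2.] [ 611. -290.   58.] [ 578.4 -334.2   17.7]
 rim 578.4 -324.1 35.4
 grip 90 [ 576.7 -322.2  193.9] [ 569. -340.  167.] [ 586. -310.  206.]
 rect (577.9151000976562, -325.6576843261719) (13.679618835449219, 31.10039710998535) 10.722225189208984
 bail 29 [ 573.5 -306.6  122.1]
 dir [ 0.163 -0.987] [70.4  8.7]
 hub 169 [582.5 141.7 203.8]
 cam at [ 432.   14. 1264.]
-180 10 -173.3 35.0 206.0
-165 2 -163.5 34.0 205.0
-150 5 -136.8 39.0 187.0
-135 50 -125.0 90.0 217.0
-120 141 -115.7 130.0 236.0
-30 175 -19.8 113.0 241.0
-15 28 -13.5 101.0 237.0
60 3 74.5 113.0 201.0
75 185 83.2 127.0 240.0
90 34 94.9 63.0 192.0
105 2 107.2 33.0 186.0
135 2 141.1 33.0 206.0
150 119 162.2 134.0 240.0
165 126 167.5 135.0 242.0Traceback (most recent call last):
  File "<stdin>", line 33, in <module>
RuntimeError: dictionary changed size during iteration
```

```bash
cat > spk.py <<'E'
from h import *
def spokes(P,d,c=(582.5,140.5)):
    r=np.hypot(P[...,0]-c[0],P[...,1]-c[1]); a=np.degrees(np.arctan2(P[...,1]-c[1],P[...,0]-c[0]))
    m=(d>0)&(r>30)&(r<83)&(P[...,2]>172)&(P[...,2]<196)
    b=np.degrees(np.angle(np.exp(4j*np.radians(a[m])).mean())/4)
    out=[]
    for k in range(4):
        c0=b+90*k; mm=m&(abs((a-c0+180)%360-180)<15)
        out.append((round((c0+180)%360-180,1),int(mm.sum()),round(float(np.median((a[mm]-c0+180)%360-180)),2),P[mm].max(0).round()[2], r[(d>0)&(P[...,2]>195)&(abs((a-c0+180)%360-180)<12)&(r<160)].max().round()))
    return out
E
python3 - <<'E'
from spk import *
for n in("side","top"):
    z=np.load(n+"0.npz"); im=z["im"]; P=cloud(n,z["d"]); print(n,*spokes(P,z["d"]),sep="\n ")
    if n=="side": save("crop_side",cv2.resize(im[90:240,140:310],None,fx=3.4,fy=3.4,interpolation=cv2.INTER_CUBIC))
E
```

```text
side
 (np.float64(-17.4), 138, -2.33, np.float64(193.0), np.float64(122.0))
 (np.float64(72.6), 55, 5.83, np.float64(190.0), np.float64(128.0))
 (np.float64(162.6), 145, 3.42, np.float64(192.0), np.float64(130.0))
 (np.float64(-107.4), 72, -6.02, np.float64(190.0), np.float64(127.0))
top
 (np.float64(-16.8), 95, 0.01, np.float64(195.0), np.float64(122.0))
 (np.float64(73.2), 85, 5.29, np.float64(192.0), np.float64(128.0))
 (np.float64(163.2), 96, -0.22, np.float64(192.0), np.float64(132.0))
 (np.float64(-106.8), 84, -5.49, np.float64(190.0), np.float64(125.0))
```

View pics/crop_side.png

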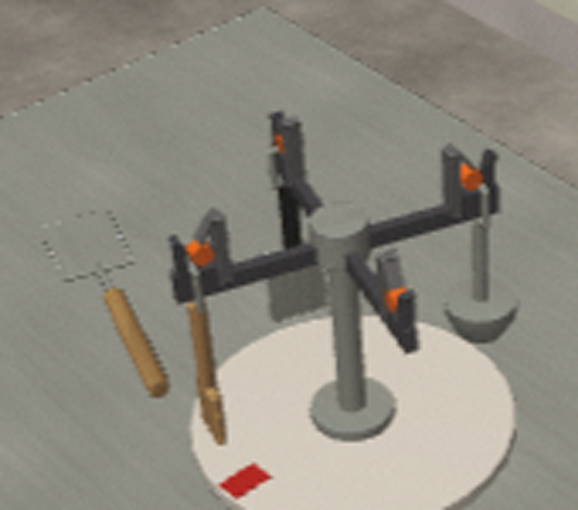

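The crop shows the empty hook at its lower right and the mark at its lower left. My measurements:

| Item | Value |
|---|---|
| Carousel axis | about (582.5, 140.5) |
| Empty spoke | about -107° |
| Mark | about 180.7° |
| Turn needed | about 72° clockwise |
| Blue pail | about (578, -326), its y axis along about -78.5° |

First I move over with the claw shut.

Call:
jog_arm(motion=[{"tx": -3.66,"ty": -2.26,"tz": -1.2,"claw": 1},{"tx": -3.66,"ty": -2.26,"tz": -1.2,"claw": 1},{"tx": -3.66,"ty": -2.26,"tz": -1.2,"claw": 1},{"tx": -3.66,"ty": -2.26,"tz": -1.2,"claw": 1},{"tx": -3.66,"ty": -2.26,"tz": -1.2,"claw": 1}])

```text
invalid input
```

Call:
jog_arm(motion=[{"tx": -3.66,"ty": -2.26,"claw": 1},{"tx": -3.66,"ty": -2.26,"claw": 1},{"tx": -3.66,"ty": -2.26,"claw": 1},{"tx": -3.66,"ty": -2.26,"claw": 1},{"tx": -3.66,"ty": -2.26,"claw": 1}])

```text
invalid input
```

Call:
jog_arm(motion=[{"tx": -3.66,"ty": -2.26,"claw": 1},{"tx": -3.66,"ty": -2.26,"claw": 1},{"tx": -3.66,"ty": -2.26,"claw": 1},{"tx": -3.66,"ty": -2.26,"claw": 1},{"claw": 1}])

```text
invalid input
```

Call:
jog_arm(motion=[{"tx": -3.66,"ty": -2.26,"tz": -1.2,"rx": 0,"ry": 0,"rz": 0,"claw": 1},{"tx": -3.66,"ty": -2.26,"tz": -1.2,"rx": 0,"ry": 0,"rz": 0,"claw": 1},{"tx": -3.66,"ty": -2.26,"tz": -1.2,"rx": 0,"ry": 0,"rz": 0,"claw": 1},{"tx": -3.66,"ty": -2.26,"tz": -1.2,"rx": 0,"ry": 0,"rz": 0,"claw": 1},{"tx": -3.66,"ty": -2.26,"tz": -1.2,"rx": 0,"ry": 0,"rz": 0,"claw": 1}])

```text
t: 1.7
tool_pos: [325.1, 405.3, 465.4]
orientation: [0.49, 3.103, 0.001]
wrist_force: [0.5, 0.2, 0.3]
grip_width: 0.142
finger_force: 0.0
```

Call:
jog_arm(motion=[{"tx": -3.66,"ty": -2.26,"tz": 0,"rx": 0,"ry": 0,"rz": 0,"claw": 1},{"tx": -3.66,"ty": -2.26,"tz": 0,"rx": 0,"ry": 0,"rz": 0,"claw": 1},{"tx": -3.66,"ty": -2.26,"tz": 0,"rx": 0,"ry": 0,"rz": 0,"claw": 1},{"tx": -3.66,"ty": -2.26,"tz": 0,"rx": 0,"ry": 0,"rz": 0,"claw": 1},{"tx": -3.66,"ty": -2.26,"tz": 0,"rx": 0,"ry": 0,"rz": 0,"claw": 1}])

```text
t: 2.2
tool_pos: [464.4, 241.2, 464.9]
orientation: [0.491, 3.102, 0.001]
wrist_force: [0.6, 0.2, 0.3]
grip_width: -0.001
finger_force: 0.0
```

Call:
jog_arm(motion=[{"tx": -3.66,"ty": -2.26,"tz": 0,"rx": 0,"ry": 0,"rz": 0,"claw": 1},{"tx": -3.66,"ty": -2.26,"tz": 0,"rx": 0,"ry": 0,"rz": 0,"claw": 1},{"tx": -3.66,"ty": -2.26,"tz": 0,"rx": 0,"ry": 0,"rz": 0,"claw": 1},{"tx": -3.66,"ty": -2.26,"tz": 0,"rx": 0,"ry": 0,"rz": 0,"claw": 1},{"tx": -3.66,"ty": -2.26,"tz": 0,"rx": 0,"ry": 0,"rz": 0,"claw": 1}])

```text
t: 2.7
tool_pos: [603.7, 77.2, 464.8]
orientation: [0.491, 3.103, 0.0]
wrist_force: [0.4, 0.2, 0.3]
grip_width: -0.003
finger_force: 0.0
```

Call:
jog_arm(motion=[{"tx": 0,"ty": 0,"tz": 2.85,"rx": 0,"ry": 0,"rz": 0,"claw": 1},{"tx": 0,"ty": 0,"tz": 2.85,"rx": 0,"ry": 0,"rz": 0,"claw": 1},{"tx": 0,"ty": 0,"tz": 2.85,"rx": 0,"ry": 0,"rz": 0,"claw": 1},{"tx": 0,"ty": 0,"tz": 2.85,"rx": 0,"ry": 0,"rz": 0,"claw": 1},{"tx": 0,"ty": 0,"tz": 0,"rx": 0,"ry": 0,"rz": 0,"claw": 1}])

```text
t: 3.2
tool_pos: [601.6, 78.9, 346.3]
orientation: [-0.49, -3.096, 0.001]
wrist_force: [-0.8, 0.5, 0.4]
grip_width: -0.0
finger_force: 0.0
```

Call:
jog_arm(motion=[{"tx": 0.45,"ty": 0,"tz": 0,"rx": 0,"ry": 0,"rz": 0,"claw": 1},{"tx": 0.45,"ty": 0,"tz": 0,"rx": 0,"ry": 0,"rz": 0,"claw": 1},{"tx": 0.45,"ty": 0,"tz": 0,"rx": 0,"ry": 0,"rz": 0,"claw": 1},{"tx": 0.45,"ty": 0,"tz": 0,"rx": 0,"ry": 0,"rz": 0,"claw": 1},{"tx": 0.45,"ty": 0,"tz": 0,"rx": 0,"ry": 0,"rz": 0,"claw": 1}])

```text
t: 3.7
tool_pos: [581.2, 85.9, 351.6]
orientation: [0.49, 3.101, 0.0]
wrist_force: [1.3, -0.7, 1.1]
grip_width: 0.0
finger_force: 0.0
```

Call:
jog_arm(motion=[{"tx": 0.38,"ty": -0.1,"tz": 0,"rx": 0,"ry": 0,"rz": 4,"claw": 1},{"tx": 0.38,"ty": -0.1,"tz": 0,"rx": 0,"ry": 0,"rz": 4,"claw": 1},{"tx": 0.38,"ty": -0.1,"tz": 0,"rx": 0,"ry": 0,"rz": 4,"claw": 1},{"tx": 0.38,"ty": -0.1,"tz": 0,"rx": 0,"ry": 0,"rz": 4,"claw": 1},{"tx": 0.38,"ty": -0.1,"tz": 0,"rx": 0,"ry": 0,"rz": 4,"claw": 1}])

```text
t: 4.2
tool_pos: [562.2, 89.3, 351.3]
orientation: [1.026, 2.967, -0.0]
wrist_force: [2.5, -2.8, 0.5]
grip_width: -0.001
finger_force: 0.0
```

Call:
jog_arm(motion=[{"tx": 0.38,"ty": -0.1,"tz": 0,"rx": 0,"ry": 0,"rz": 4,"claw": 1},{"tx": 0.38,"ty": -0.1,"tz": 0,"rx": 0,"ry": 0,"rz": 4,"claw": 1},{"tx": 0.38,"ty": -0.1,"tz": 0,"rx": 0,"ry": 0,"rz": 4,"claw": 1},{"tx": 0.38,"ty": -0.1,"tz": 0,"rx": 0,"ry": 0,"rz": 4,"claw": 1},{"tx": 0.38,"ty": -0.1,"tz": 0,"rx": 0,"ry": 0,"rz": 4,"claw": 1}])

```text
t: 4.7
tool_pos: [545.3, 99.5, 351.2]
orientation: [1.526, 2.744, -0.001]
wrist_force: [1.1, -3.6, 0.7]
grip_width: -0.005
finger_force: 0.0
```

Call:
jog_arm(motion=[{"tx": 0.38,"ty": -0.1,"tz": 0,"rx": 0,"ry": 0,"rz": 4,"claw": 1},{"tx": 0.38,"ty": -0.1,"tz": 0,"rx": 0,"ry": 0,"rz": 4,"claw": 1},{"tx": 0.38,"ty": -0.1,"tz": 0,"rx": 0,"ry": 0,"rz": 4,"claw": 1},{"tx": 0.38,"ty": -0.1,"tz": 0,"rx": 0,"ry": 0,"rz": 4,"claw": 1},{"tx": 0.38,"ty": -0.1,"tz": 0,"rx": 0,"ry": 0,"rz": 4,"claw": 1}])

```text
t: 5.2
tool_pos: [533.0, 114.8, 351.1]
orientation: [1.98, 2.438, -0.001]
wrist_force: [-0.9, -3.5, 0.8]
grip_width: 0.003
finger_force: 0.0
```

Call:
jog_arm(motion=[{"tx": 0.38,"ty": -0.1,"tz": 0,"rx": 0,"ry": 0,"rz": 4,"claw": 1},{"tx": 0.38,"ty": -0.1,"tz": 0,"rx": 0,"ry": 0,"rz": 4,"claw": 1},{"tx": 0,"ty": 0,"tz": 0,"rx": 0,"ry": 0,"rz": 0,"claw": 1},{"tx": 0,"ty": 0,"tz": 0,"rx": 0,"ry": 0,"rz": 0,"claw": 1},{"tx": 0,"ty": 0,"tz": 0,"rx": 0,"ry": 0,"rz": 0,"claw": 1}])

```text
t: 5.7
tool_pos: [529.9, 122.0, 350.8]
orientation: [2.14, 2.3, 0.0]
wrist_force: [-0.1, 0.5, 0.2]
grip_width: 0.0
finger_force: 0.0
```

```bash
python3 - <<'E'
from spk import *
for n in("side","top"):
    im,d=arm.grab_frame(n); np.savez(n+"1.npz",im=im,d=d)
    P=cloud(n,d); save(n+"1",im); print(n,*spokes(P,d),sep="\n ")
    if n=="side": save("s1c",cv2.resize(im[90:240,140:310],None,fx=3.4,fy=3.4,interpolation=cv2.INTER_CUBIC))
E
```

```text
return _methods._mean(a, axis=axis, dtype=dtype,
  ret = ret.dtype.type(ret / rcount)
Traceback (most recent call last):
  File "spk.py", line 9, in spokes
    out.append((round((c0+180)%360-180,1),int(mm.sum()),round(float(np.median((a[mm]-c0+180)%360-180)),2),P[mm].max(0).round()[2], r[(d>0)&(P[...,2]>195)&(abs((a-c0+180)%360-180)<12)&(r<160)].max().round()))
                                                                                                          ~~~~~~~~~^^^
ValueError: zero-size array to reduction operation maximum which has no identity
```

The arm hides the carousel in the side view. By contact geometry the spoke stands at about -176°, so I nudge it about 3° further, back off, rise and look.

Call:
jog_arm(motion=[{"tx": 0.32,"ty": -0.08,"tz": 0,"rx": 0,"ry": 0,"rz": 3.4,"claw": 1},{"tx": 0,"ty": 0,"tz": 0,"rx": 0,"ry": 0,"rz": 0,"claw": 1},{"tx": -0.7,"ty": 0,"tz": 0,"rx": 0,"ry": 0,"rz": 0,"claw": 1},{"tx": -1,"ty": 0,"tz": 0,"rx": 0,"ry": 0,"rz": 0,"claw": 1},{"tx": 0,"ty": 0,"tz": 0,"rx": 0,"ry": 0,"rz": 0,"claw": 1}])

```text
t: 6.25
tool_pos: [529.2, 106.9, 350.7]
orientation: [2.21, 2.233, -0.0]
wrist_force: [0.3, -0.8, -0.4]
grip_width: 0.002
finger_force: 0.0
```

Call:
jog_arm(motion=[{"tx": 0,"ty": 0,"tz": -4,"rx": 0,"ry": 0,"rz": 0,"claw": 0},{"tx": 0,"ty": 0,"tz": -4,"rx": 0,"ry": 0,"rz": -8.5,"claw": 0},{"tx": 0,"ty": 0,"tz": -4,"rx": 0,"ry": 0,"rz": -8.5,"claw": 0},{"tx": -4,"ty": 0,"tz": 0,"rx": 0,"ry": 0,"rz": -8.5,"claw": 0},{"tx": -4,"ty": 0,"tz": 0,"rx": 0,"ry": 0,"rz": -8.5,"claw": 0}])

```text
t: 6.75
tool_pos: [558.9, 33.6, 472.9]
orientation: [1.446, 2.785, 0.002]
wrist_force: [-0.2, 1.3, -0.9]
grip_width: 0.501
finger_force: 0.0
```

Call:
jog_arm(motion=[{"tx": -4,"ty": 0,"tz": 0,"rx": 0,"ry": 0,"rz": -8.5,"claw": 0},{"tx": -4,"ty": 0,"tz": 0,"rx": 0,"ry": 0,"rz": -8.5,"claw": 0},{"tx": -4,"ty": 0,"tz": 0,"rx": 0,"ry": 0,"rz": -8.5,"claw": 0},{"tx": -4,"ty": 0,"tz": 0,"rx": 0,"ry": 0,"rz": -8.5,"claw": 0},{"tx": -4,"ty": 0,"tz": 0,"rx": 0,"ry": 0,"rz": -8.5,"claw": 0}])

```text
t: 7.25
tool_pos: [710.2, -88.3, 470.8]
orientation: [0.364, 3.12, -0.0]
wrist_force: [1.0, 0.5, 0.5]
grip_width: 0.497
finger_force: 0.0
```

```bash
python3 - <<'E'
from spk import *
for n in("side","top"):
    im,d=arm.grab_frame(n); np.savez(n+"1.npz",im=im,d=d)
    save(n+"1",im)
    try: print(n,*spokes(cloud(n,d),d),sep="\n ")
    except Exception as e: print(e)
a,b=[cv2.imread(f"pics/{n}1.png") for n in("side","top")]
cv2.imwrite("pics/both1.png",np.hstack([cv2.resize(a[90:290,100:300],(400,400)),cv2.resize(b[120:320,140:340],(400,400))]))
E
```

```text
side
 (np.float64(-0.4), 119, -1.49, np.float64(194.0), np.float64(123.0))
 (np.float64(89.6), 88, 6.46, np.float64(189.0), np.float64(130.0))
 (np.float64(179.6), 133, 2.33, np.float64(189.0), np.float64(129.0))
 (np.float64(-90.4), 103, -6.3, np.float64(191.0), np.float64(128.0))
top
 (np.float64(0.1), 81, 1.85, np.float64(192.0), np.float64(121.0))
 (np.float64(90.1), 89, 4.9, np.float64(191.0), np.float64(130.0))
 (np.float64(-179.9), 83, -1.06, np.float64(191.0), np.float64(130.0))
 (np.float64(-89.9), 64, -6.1, np.float64(190.0), np.float64(160.0))
```

View pics/both1.png

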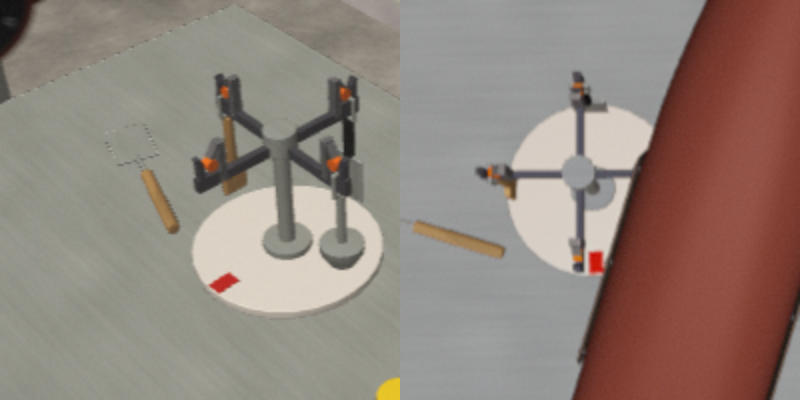

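The empty hook now stands over the red mark: in the left half the hook is at (205,165) with the mark at (223,283), spoke at about 180°. Now to the pail.

Call:
jog_arm(motion=[{"tx": 0,"ty": 0,"tz": 0,"rx": 0,"ry": 0,"rz": -8.3,"claw": -0.4},{"tx": 0,"ty": 0,"tz": 0,"rx": 0,"ry": 0,"rz": -8.3,"claw": -0.4},{"tx": 0,"ty": 0,"tz": 0,"rx": 0,"ry": 0,"rz": -8.2,"claw": -0.4},{"tx": 2.95,"ty": -3.45,"tz": 0,"rx": 0,"ry": 0,"rz": 0,"claw": -0.4},{"tx": 2.95,"ty": -3.45,"tz": 0,"rx": 0,"ry": 0,"rz": 0,"claw": -0.4}])

```text
t: 7.85
tool_pos: [664.1, -165.0, 471.0]
orientation: [-0.311, 3.126, 0.0]
wrist_force: [0.9, -1.3, 1.1]
grip_width: 0.703
finger_force: 0.0
```

Call:
jog_arm(motion=[{"tx": 2.95,"ty": -3.45,"tz": 0,"rx": 0,"ry": 0,"rz": 0,"claw": -0.4},{"tx": 2.95,"ty": -3.45,"tz": 0,"rx": 0,"ry": 0,"rz": 0,"claw": -0.4},{"tx": 2.95,"ty": -3.45,"tz": 0,"rx": 0,"ry": 0,"rz": 0,"claw": -0.4},{"tx": 2.95,"ty": -3.45,"tz": 0,"rx": 0,"ry": 0,"rz": 0,"claw": -0.4},{"tx": 0,"ty": 0,"tz": 0,"rx": 0,"ry": 0,"rz": 0,"claw": -0.4}])

```text
t: 8.35
tool_pos: [572.8, -327.9, 471.1]
orientation: [0.297, -3.127, 0.002]
wrist_force: [-0.1, 0.5, 0.4]
grip_width: 0.701
finger_force: 0.0
```

Call:
jog_arm(motion=[{"tx": 0,"ty": 0,"tz": 0,"rx": 0,"ry": 0,"rz": 0,"claw": -0.4},{"tx": 0,"ty": 0,"tz": 0,"rx": 0,"ry": 0,"rz": 0,"claw": -0.4},{"tx": 0,"ty": 0,"tz": 0,"rx": 0,"ry": 0,"rz": 0,"claw": -0.4},{"tx": 0,"ty": 0,"tz": 0,"rx": 0,"ry": 0,"rz": 0,"claw": -0.4},{"tx": 0,"ty": 0,"tz": 0,"rx": 0,"ry": 0,"rz": 0,"claw": -0.4}])

```text
t: 8.85
tool_pos: [576.5, -322.9, 471.0]
orientation: [-0.309, 3.126, 0.0]
wrist_force: [-0.1, 0.8, 0.6]
grip_width: 0.701
finger_force: 0.0
```

```bash
python3 - <<'E'
from spk import *
s=arm.observe(); print(s["tool_pos"].round(1) if hasattr(s["tool_pos"],"round") else s["tool_pos"], R.from_rotvec(s["orientation"]).as_matrix()[:,:2].round(3).tolist())
im,d=arm.grab_frame("top"); P=cloud("top",d); print(*spokes(P,d),sep="\n ")
np.savez("top2.npz",im=im,d=d)
r=(d>0)&(abs(P[...,2]-204)<4)&(np.hypot(P[...,0]-582.5,P[...,1]-140.5)<30); q=P[r]; print("hub",len(q),q.mean(0).round(1),q.min(0).round(),q.max(0).round())
h=(d>0)&(P[...,2]>205)&(P[...,0]<510)&(P[...,0]>430)&(abs(P[...,1]-140)<20)
for u in P[h].round(): print(u.tolist(),end=" ")
E
```

```text
[ 576.5 -322.9  471. ] [[-0.981, -0.196], [-0.196, 0.981], [-0.0, 0.0]]
(np.float64(-0.2), 79, 1.91, np.float64(191.0), np.float64(122.0))
 (np.float64(89.8), 89, 5.18, np.float64(191.0), np.float64(129.0))
 (np.float64(179.8), 84, -1.33, np.float64(191.0), np.float64(130.0))
 (np.float64(-90.2), 86, -5.25, np.float64(192.0), np.float64(124.0))
hub 215 [577.8 142.6 203.6] [557. 121. 200.] [599. 165. 208.]
[492.0, 148.0, 230.0] [492.0, 146.0, 229.0] [492.0, 143.0, 232.0] [492.0, 141.0, 229.0] [492.0, 138.0, 231.0] [490.0, 148.0, 232.0] [490.0, 146.0, 231.0] [490.0, 144.0, 228.0] [490.0, 141.0, 231.0] [489.0, 138.0, 231.0] [490.0, 136.0, 225.0] [487.0, 148.0, 231.0] [487.0, 146.0, 230.0] [487.0, 143.0, 230.0] [487.0, 140.0, 234.0] [487.0, 138.0, 232.0] [487.0, 136.0, 229.0] [485.0, 148.0, 232.0] [485.0, 146.0, 230.0] [485.0, 143.0, 229.0] [485.0, 141.0, 230.0] [485.0, 138.0, 232.0] [485.0, 137.0, 225.0] [482.0, 148.0, 231.0] [482.0, 146.0, 228.0] [482.0, 143.0, 232.0] [482.0, 141.0, 229.0] [482.0, 138.0, 232.0] [482.0, 137.0, 225.0] [480.0, 148.0, 228.0] [480.0, 146.0, 227.0] [480.0, 1
[... 412 characters left out ...]
1.0, 146.0, 207.0] [471.0, 143.0, 214.0] [471.0, 141.0, 208.0] [471.0, 138.0, 209.0] [468.0, 148.0, 210.0] [468.0, 146.0, 212.0] [468.0, 143.0, 210.0] [468.0, 141.0, 212.0] [468.0, 138.0, 212.0] [466.0, 149.0, 207.0] [466.0, 146.0, 208.0] [466.0, 144.0, 207.0] [466.0, 141.0, 209.0] [461.0, 148.0, 215.0] [461.0, 146.0, 211.0] [461.0, 143.0, 213.0] [460.0, 140.0, 216.0] [461.0, 138.0, 210.0] [458.0, 147.0, 221.0] [458.0, 144.0, 222.0] [458.0, 142.0, 219.0] [458.0, 140.0, 220.0] [458.0, 139.0, 208.0] [456.0, 148.0, 216.0] [456.0, 145.0, 219.0] [456.0, 142.0, 218.0] [455.0, 140.0, 221.0] [456.0, 138.0, 209.0] [453.0, 147.0, 219.0] [453.0, 145.0, 216.0] [453.0, 142.0, 218.0] [453.0, 140.0, 221.0]
```

Call:
jog_arm(motion=[{"tx": -0.08,"ty": -0.31,"tz": 3,"rx": 0,"ry": 0,"rz": 0,"claw": -0.4},{"tx": 0,"ty": 0,"tz": 3.5,"rx": 0,"ry": 0,"rz": 0,"claw": -0.4},{"tx": 0,"ty": 0,"tz": 3.5,"rx": 0,"ry": 0,"rz": 0,"claw": -0.4},{"tx": 0,"ty": 0,"tz": 3,"rx": 0,"ry": 0,"rz": 0,"claw": -0.4},{"tx": 0,"ty": 0,"tz": 0,"rx": 0,"ry": 0,"rz": 0,"claw": -0.4}])

```text
t: 9.4
tool_pos: [576.6, -325.5, 335.8]
orientation: [0.307, -3.121, -0.009]
wrist_force: [0.1, 0.6, -0.7]
grip_width: 0.705
finger_force: 0.0
```

```bash
python3 - <<'E'
from spk import *
s=arm.observe(); print(np.round(s["tool_pos"],1),np.round(s["wrist_force"],1))
for n,f in(("side","side1"),("top","top2")):
    z=np.load(f+".npz"); P=cloud(n,z["d"]); im=z["im"]; h=cv2.cvtColor(im,cv2.COLOR_RGB2HSV).astype(int); ok=z["d"]>0
    q=P[ok&(abs(P[...,2]-204)<3)&(np.hypot(P[...,0]-581,P[...,1]-141)<30)]
    (x,y),r=cv2.minEnclosingCircle(q[:,:2].astype(np.float32)); print(n,"hub",len(q),round(x,1),round(y,1),round(r,1),np.median(q,0).round(1))
    o=ok&(h[...,0]>5)&(h[...,0]<16)&(h[...,1]>170)&(h[...,2]>110)&(P[...,2]>185)
    for c in((475,142),(581,36),(581,248),(690,142)):
        m=o&(np.hypot(P[...,0]-c[0],P[...,1]-c[1])<35); print(" roller",c,m.sum(),P[m].mean(0).round(1),P[m].min(0).round(),P[m].max(0).round())
    t=ok&(P[...,2]>195)&(P[...,0]>440)&(P[...,0]<462)&(abs(P[...,1]-141)<12); print(" tip",t.sum(),P[t].mean(0).round(1),P[t].min(0).round(),P[t].max(0).round())
    kq=ok&(P[...,2]>222)&(P[...,0]>465)&(P[...,0]<505)&(abs(P[...,1]-141)<15); print(" keeper",kq.sum(),P[kq].mean(0).round(1),P[kq].min(0).round(),P[kq].max(0).round())
E
```

```text
[ 576.6 -325.5  335.8] [ 0.1  0.6 -0.7]
side hub 134 577.0 141.0 23.3 [578.3 140.2 203.3]
 roller (475, 142) 37 [471.  139.4 206.2] [461. 134. 197.] [480. 149. 214.]
 roller (581, 36) 31 [574.6  35.5 210.1] [570.  28. 200.] [584.  45. 219.]
 roller (581, 248) 16 [574.7 249.2 209.2] [573. 241. 202.] [577. 260. 218.]
 roller (690, 142) 23 [682.4 136.8 211.3] [674. 133. 203.] [690. 143. 222.]
 tip 44 [456.8 140.9 208.8] [453. 134. 196.] [462. 150. 221.]
 keeper 45 [485.4 140.7 227.8] [477. 134. 222.] [494. 151. 233.]
top hub 195 577.8 143.3 21.5 [577.8 141.8 203.4]
 roller (475, 142) 7 [468.9 142.  209.2] [466. 138. 205.] [471. 146. 214.]
 roller (581, 36) 11 [576.6  34.8 213.9] [571.  31. 211.] [582.  44. 219.]
 roller (581, 248) 11 [577.3 249.6 216. ] [573. 241. 212.] [583. 254. 222.]
 roller (690, 142) 8 [688.6 141.3 213.9] [686. 137. 209.] [691. 146. 218.]
 tip 19 [457.  142.8 216.5] [453. 138. 208.] [461. 148. 222.]
 keeper 39 [484.8 142.6 228.8] [475. 136. 222.] [492. 149. 234.]
```

Hub, rollers and keeper all put the axis at (578.5, 142). That puts the seat at about (465, 142), with the hook clamped about 5 mm low. Next I close on the grip and lift.

Call:
jog_arm(motion=[{"tx": 0,"ty": 0,"tz": 0,"rx": 0,"ry": 0,"rz": 0,"claw": 1},{"tx": 0,"ty": 0,"tz": 0,"rx": 0,"ry": 0,"rz": 0,"claw": 1},{"tx": 0,"ty": 0,"tz": 0,"rx": 0,"ry": 0,"rz": 0,"claw": 1},{"tx": 0,"ty": 0,"tz": 0,"rx": 0,"ry": 0,"rz": 0,"claw": 1},{"tx": 0,"ty": 0,"tz": 0,"rx": 0,"ry": 0,"rz": 0,"claw": 1}])

```text
t: 9.9
tool_pos: [577.9, -326.8, 343.7]
orientation: [-0.307, 3.124, -0.004]
wrist_force: [-0.7, 1.7, 6.6]
grip_width: 0.339
finger_force: 60.4
```

Call:
jog_arm(motion=[{"tx": 0,"ty": 0,"tz": -2,"rx": 0,"ry": 0,"rz": 0,"claw": 1},{"tx": 0,"ty": 0,"tz": -3,"rx": 0,"ry": 0,"rz": 0,"claw": 1},{"tx": 0,"ty": 0,"tz": -3,"rx": 0,"ry": 0,"rz": 0,"claw": 1},{"tx": 0,"ty": 0,"tz": -2.6,"rx": 0,"ry": 0,"rz": 0,"claw": 1},{"tx": 0,"ty": 0,"tz": 0,"rx": 0,"ry": 0,"rz": 0,"claw": 1}])

```text
t: 10.4
tool_pos: [577.7, -326.8, 452.2]
orientation: [-0.307, 3.121, -0.008]
wrist_force: [0.5, 0.2, -1.8]
grip_width: 0.338
finger_force: 59.8
```

Call:
jog_arm(motion=[{"tx": 0,"ty": 0,"tz": 0,"rx": 0,"ry": 0,"rz": 5.6,"claw": 1},{"tx": 0,"ty": 0,"tz": 0,"rx": 0,"ry": 0,"rz": 5.7,"claw": 1},{"tx": 0.8,"ty": 2,"tz": 0,"rx": 0,"ry": 0,"rz": 0,"claw": 1},{"tx": 1.3,"ty": 3.6,"tz": 0,"rx": 0,"ry": 0,"rz": 0,"claw": 1},{"tx": 1.3,"ty": 3.6,"tz": 0,"rx": 0,"ry": 0,"rz": 0,"claw": 1}])

```text
t: 10.9
tool_pos: [543.0, -233.9, 445.5]
orientation: [-0.003, -3.141, -0.001]
wrist_force: [0.2, 0.2, -1.3]
grip_width: 0.34
finger_force: 60.0
```

Call:
jog_arm(motion=[{"tx": 1.4,"ty": 3.8,"tz": 0,"rx": 0,"ry": 0,"rz": 0,"claw": 1},{"tx": 1.4,"ty": 3.8,"tz": 0,"rx": 0,"ry": 0,"rz": 0,"claw": 1},{"tx": 1.4,"ty": 3.8,"tz": 0,"rx": 0,"ry": 0,"rz": 0,"claw": 1},{"tx": 1.4,"ty": 3.8,"tz": 0,"rx": 0,"ry": 0,"rz": 0,"claw": 1},{"tx": 1.4,"ty": 3.8,"tz": 0,"rx": 0,"ry": 0,"rz": 0,"claw": 1}])

```text
t: 11.4
tool_pos: [472.9, -43.1, 446.2]
orientation: [-0.002, -3.141, -0.0]
wrist_force: [1.1, 0.5, -0.5]
grip_width: 0.339
finger_force: 60.1
```

Call:
jog_arm(motion=[{"tx": 1.4,"ty": 3.8,"tz": 0,"rx": 0,"ry": 0,"rz": 0,"claw": 1},{"tx": 1.4,"ty": 3.8,"tz": 0,"rx": 0,"ry": 0,"rz": 0,"claw": 1},{"tx": 1.4,"ty": 3.8,"tz": 0,"rx": 0,"ry": 0,"rz": 0,"claw": 1},{"tx": 1.4,"ty": 3.8,"tz": 0,"rx": 0,"ry": 0,"rz": 0,"claw": 1},{"tx": 0.8,"ty": 2,"tz": 0,"rx": 0,"ry": 0,"rz": 0,"claw": 1}])

```text
t: 11.9
tool_pos: [408.7, 129.8, 446.5]
orientation: [-0.001, 3.142, 0.001]
wrist_force: [0.0, 0.2, -1.0]
grip_width: 0.338
finger_force: 60.2
```

Call:
jog_arm(motion=[{"tx": 0,"ty": 0,"tz": 0,"rx": 0,"ry": 0,"rz": 0,"claw": 1},{"tx": 0,"ty": 0,"tz": 0,"rx": 0,"ry": 0,"rz": 0,"claw": 1},{"tx": 0,"ty": 0,"tz": 0,"rx": 0,"ry": 0,"rz": 0,"claw": 1},{"tx": 0,"ty": 0,"tz": 0,"rx": 0,"ry": 0,"rz": 0,"claw": 1},{"tx": 0,"ty": 0,"tz": 0,"rx": 0,"ry": 0,"rz": 0,"claw": 1}])

```text
t: 12.4
tool_pos: [410.3, 127.0, 446.8]
orientation: [-0.004, -3.141, -0.0]
wrist_force: [-0.0, 0.5, -1.6]
grip_width: 0.343
finger_force: 60.3
```

```bash
python3 - <<'E'
from spk import *
s=arm.observe(); print(np.round(s["tool_pos"],1),np.round(s["orientation"],3),np.round(s["wrist_force"],1))
ims=[]
for n in("side","top"):
    im,d=arm.grab_frame(n); np.savez(n+"3.npz",im=im,d=d); P=cloud(n,d); ok=d>0
    T=np.array(s["tool_pos"]); B=ok&(np.hypot(P[...,0]-T[0],P[...,1]-T[1])<34)
    for lo,hi in((165,225),(232,246),(262,300)):
        m=B&(P[...,2]>lo)&(P[...,2]<hi); q=P[m]
        if len(q): print(n,lo,len(q),q.mean(0).round(1),q.min(0).round(),q.max(0).round())
    c=proj(n,[T[0]+30,T[1],220]).astype(int); w=60
    y0,x0=max(c[1]-w,0),max(c[0]-w,0); ims.append(cv2.resize(im[y0:y0+2*w,x0:x0+2*w],(400,400),interpolation=cv2.INTER_CUBIC))
save("both3",np.hstack(ims))
E
```

```text
[410.3 127.  446.8] [-0.004 -3.141 -0.   ] [-0.   0.5 -1.6]
side 165 107 [410.8 125.  194.4] [407.  94. 165.] [414. 157. 225.]
side 232 57 [410.7 122.5 241. ] [407.  96. 232.] [415. 152. 245.]
side 262 172 [405.5 118.5 287. ] [398.  96. 262.] [422. 150. 300.]
```

View pics/both3.png

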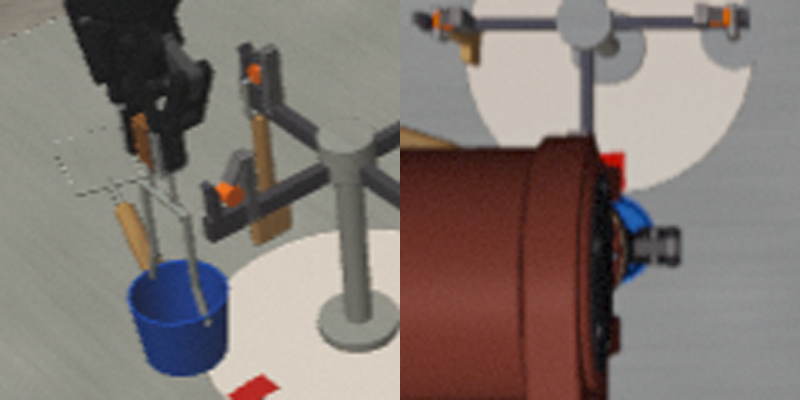

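The left half shows the pail held upright, its bar at (165,195), in line outside the empty hook with the orange roller at (230,193). I align y, then go in above the tip.

Call:
jog_arm(motion=[{"tx": 0,"ty": 0.8,"tz": 0,"rx": 0,"ry": 0,"rz": 0,"claw": 1},{"tx": 0,"ty": 0.7,"tz": 0,"rx": 0,"ry": 0,"rz": 0,"claw": 1},{"tx": -0.8,"ty": 0,"tz": 0,"rx": 0,"ry": 0,"rz": 0,"claw": 1},{"tx": -0.9,"ty": 0,"tz": 0,"rx": 0,"ry": 0,"rz": 0,"claw": 1},{"tx": -0.9,"ty": 0,"tz": 0,"rx": 0,"ry": 0,"rz": 0,"claw": 1}])

```text
t: 13.0
tool_pos: [436.9, 142.7, 446.9]
orientation: [0.001, 3.141, -0.0]
wrist_force: [0.4, -0.7, -2.1]
grip_width: 0.334
finger_force: 60.2
```

Call:
jog_arm(motion=[{"tx": -0.8,"ty": 0,"tz": 0,"rx": 0,"ry": 0,"rz": 0,"claw": 1},{"tx": -0.8,"ty": 0,"tz": 0,"rx": 0,"ry": 0,"rz": 0,"claw": 1},{"tx": -0.7,"ty": 0,"tz": 0,"rx": 0,"ry": 0,"rz": 0,"claw": 1},{"tx": -0.5,"ty": 0,"tz": 0,"rx": 0,"ry": 0,"rz": 0,"claw": 1},{"tx": 0,"ty": 0,"tz": 0,"rx": 0,"ry": 0,"rz": 0,"claw": 1}])

```text
t: 13.5
tool_pos: [464.5, 142.5, 446.8]
orientation: [-0.002, -3.141, -0.0]
wrist_force: [-0.8, -0.2, -2.3]
grip_width: 0.339
finger_force: 60.2
```

```bash
python3 - <<'E'
from spk import *
s=arm.observe(); print(np.round(s["tool_pos"],1),np.round(s["orientation"],3),np.round(s["wrist_force"],1))
n="side"; im,d=arm.grab_frame(n); np.savez(n+"4.npz",im=im,d=d); P=cloud(n,d)
T=s["tool_pos"]; c=proj(n,[T[0]+10,T[1],230]).astype(int); w=40
save("s4",cv2.resize(im[c[1]-w:c[1]+w,c[0]-w:c[0]+w],(600,600),interpolation=cv2.INTER_CUBIC))
B=(d>0)&(np.hypot(P[...,0]-T[0],P[...,1]-T[1])<34)
for lo,hi in((175,195),(195,215),(215,235),(235,250),(262,300)):
    q=P[B&(P[...,2]>lo)&(P[...,2]<hi)]; print(lo,len(q),q.mean(0).round(1),q.min(0).round(),q.max(0).round())
E
```

```text
[464.5 142.5 446.8] [-2.000e-03 -3.141e+00 -0.000e+00] [-0.8 -0.2 -2.3]
175 139 [469.  137.2 185. ] [450. 112. 175.] [498. 169. 195.]
195 125 [469.3 138.7 205.7] [454. 112. 195.] [493. 171. 215.]
215 104 [474.7 140.8 224.2] [453. 111. 215.] [495. 170. 235.]
235 57 [464.7 139.4 242.6] [462. 112. 235.] [469. 169. 250.]
262 172 [459.4 134.6 286.8] [452. 110. 264.] [472. 162. 300.]
```

View pics/s4.png

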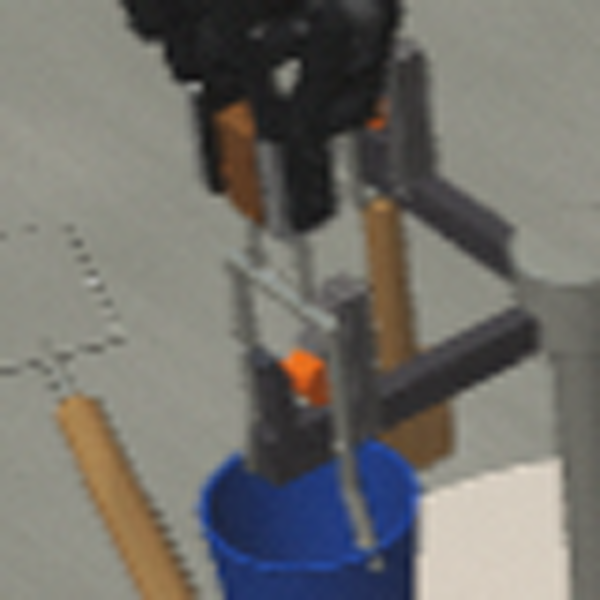

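The bar is over the throat at (285,290), the spoke passes through the window, and the roller is at (305,375). Now I lower gently.

Call:
jog_arm(motion=[{"tx": 0,"ty": 0,"tz": 0.4,"rx": 0,"ry": 0,"rz": 0,"claw": 1},{"tx": 0,"ty": 0,"tz": 0.4,"rx": 0,"ry": 0,"rz": 0,"claw": 1},{"tx": 0,"ty": 0,"tz": 0.4,"rx": 0,"ry": 0,"rz": 0,"claw": 1},{"tx": 0,"ty": 0,"tz": 0.4,"rx": 0,"ry": 0,"rz": 0,"claw": 1},{"tx": 0,"ty": 0,"tz": 0,"rx": 0,"ry": 0,"rz": 0,"claw": 1}])

```text
t: 14.05
tool_pos: [463.8, 142.6, 430.2]
orientation: [-0.002, -3.141, -0.0]
wrist_force: [0.3, -0.2, -2.5]
grip_width: 0.341
finger_force: 60.2
```

Call:
jog_arm(motion=[{"tx": 0,"ty": 0,"tz": 0.1,"rx": 0,"ry": 0,"rz": 0,"claw": 1},{"tx": 0,"ty": 0,"tz": 0.1,"rx": 0,"ry": 0,"rz": 0,"claw": 1},{"tx": 0,"ty": 0,"tz": 0.1,"rx": 0,"ry": 0,"rz": 0,"claw": 1},{"tx": 0,"ty": 0,"tz": 0.1,"rx": 0,"ry": 0,"rz": 0,"claw": 1},{"tx": 0,"ty": 0,"tz": 0,"rx": 0,"ry": 0,"rz": 0,"claw": 1}])

```text
t: 14.55
tool_pos: [464.0, 142.6, 426.8]
orientation: [-0.002, -3.141, -0.0]
wrist_force: [0.8, -0.2, -2.3]
grip_width: 0.34
finger_force: 60.2
```

Call:
jog_arm(motion=[{"tx": 0,"ty": 0,"tz": 0.1,"rx": 0,"ry": 0,"rz": 0,"claw": 1},{"tx": 0,"ty": 0,"tz": 0.1,"rx": 0,"ry": 0,"rz": 0,"claw": 1},{"tx": 0,"ty": 0,"tz": 0.1,"rx": 0,"ry": 0,"rz": 0,"claw": 1},{"tx": 0,"ty": 0,"tz": 0,"rx": 0,"ry": 0,"rz": 0,"claw": 1},{"tx": 0,"ty": 0,"tz": 0,"rx": 0,"ry": 0,"rz": 0,"claw": 1}])

```text
t: 15.05
tool_pos: [464.0, 142.6, 423.9]
orientation: [-0.002, -3.142, -0.0]
wrist_force: [-0.5, 0.8, -1.7]
grip_width: 0.337
finger_force: 60.2
```

Call:
jog_arm(motion=[{"tx": 0,"ty": 0,"tz": 0.1,"rx": 0,"ry": 0,"rz": 0,"claw": 1},{"tx": 0,"ty": 0,"tz": 0.1,"rx": 0,"ry": 0,"rz": 0,"claw": 1},{"tx": 0,"ty": 0,"tz": 0.1,"rx": 0,"ry": 0,"rz": 0,"claw": 1},{"tx": 0,"ty": 0,"tz": 0,"rx": 0,"ry": 0,"rz": 0,"claw": 1},{"tx": 0,"ty": 0,"tz": 0,"rx": 0,"ry": 0,"rz": 0,"claw": 1}])

```text
t: 15.55
tool_pos: [463.9, 142.6, 420.9]
orientation: [-0.002, -3.142, -0.0]
wrist_force: [0.3, -0.4, -1.5]
grip_width: 0.339
finger_force: 60.2
```

Call:
jog_arm(motion=[{"tx": 0.05,"ty": 0,"tz": 0,"rx": 0,"ry": 0,"rz": 0,"claw": 1},{"tx": 0.05,"ty": 0,"tz": 0,"rx": 0,"ry": 0,"rz": 0,"claw": 1},{"tx": 0,"ty": 0,"tz": 0,"rx": 0,"ry": 0,"rz": 0,"claw": 1},{"tx": 0,"ty": 0,"tz": 0,"rx": 0,"ry": 0,"rz": 0,"claw": 1},{"tx": 0,"ty": 0,"tz": 0,"rx": 0,"ry": 0,"rz": 0,"claw": 1}])

```text
t: 16.05
tool_pos: [463.0, 142.6, 421.0]
orientation: [0.002, 3.142, 0.0]
wrist_force: [0.1, -0.4, -2.3]
grip_width: 0.341
finger_force: 60.2
```

Call:
jog_arm(motion=[{"tx": 0.05,"ty": 0,"tz": 0,"rx": 0,"ry": 0,"rz": 0,"claw": 1},{"tx": 0.05,"ty": 0,"tz": 0,"rx": 0,"ry": 0,"rz": 0,"claw": 1},{"tx": 0,"ty": 0,"tz": 0,"rx": 0,"ry": 0,"rz": 0,"claw": 1},{"tx": 0,"ty": 0,"tz": 0,"rx": 0,"ry": 0,"rz": 0,"claw": 1},{"tx": 0,"ty": 0,"tz": 0,"rx": 0,"ry": 0,"rz": 0,"claw": 1}])

```text
t: 16.55
tool_pos: [462.2, 142.6, 421.2]
orientation: [0.002, 3.141, 0.0]
wrist_force: [4.3, 0.1, -1.2]
grip_width: 0.342
finger_force: 60.2
```

The bar touches the tip's inner face at TCP x of about 462.5. I back off 1 mm and go on down.

Call:
jog_arm(motion=[{"tx": -0.1,"ty": 0,"tz": 0,"rx": 0,"ry": 0,"rz": 0,"claw": 1},{"tx": 0,"ty": 0,"tz": 0.1,"rx": 0,"ry": 0,"rz": 0,"claw": 1},{"tx": 0,"ty": 0,"tz": 0.1,"rx": 0,"ry": 0,"rz": 0,"claw": 1},{"tx": 0,"ty": 0,"tz": 0,"rx": 0,"ry": 0,"rz": 0,"claw": 1},{"tx": 0,"ty": 0,"tz": 0,"rx": 0,"ry": 0,"rz": 0,"claw": 1}])

```text
t: 17.05
tool_pos: [463.1, 142.6, 419.2]
orientation: [0.002, 3.141, 0.0]
wrist_force: [3.5, -0.6, 0.9]
grip_width: 0.338
finger_force: 60.8
```

Call:
jog_arm(motion=[{"tx": 0,"ty": 0,"tz": 0.1,"rx": 0,"ry": 0,"rz": 0,"claw": 1},{"tx": 0,"ty": 0,"tz": 0.1,"rx": 0,"ry": 0,"rz": 0,"claw": 1},{"tx": 0,"ty": 0,"tz": 0,"rx": 0,"ry": 0,"rz": 0,"claw": 1},{"tx": 0,"ty": 0,"tz": 0,"rx": 0,"ry": 0,"rz": 0,"claw": 1},{"tx": 0,"ty": 0,"tz": 0,"rx": 0,"ry": 0,"rz": 0,"claw": 1}])

```text
t: 17.55
tool_pos: [463.4, 142.6, 417.2]
orientation: [0.002, 3.14, 0.0]
wrist_force: [7.1, -0.1, 1.5]
grip_width: 0.34
finger_force: 60.9
```

Call:
jog_arm(motion=[{"tx": -0.1,"ty": 0,"tz": 0,"rx": 0,"ry": 0,"rz": 0,"claw": 1},{"tx": -0.05,"ty": 0,"tz": 0,"rx": 0,"ry": 0,"rz": 0,"claw": 1},{"tx": 0,"ty": 0,"tz": 0,"rx": 0,"ry": 0,"rz": 0,"claw": 1},{"tx": 0,"ty": 0,"tz": 0,"rx": 0,"ry": 0,"rz": 0,"claw": 1},{"tx": 0,"ty": 0,"tz": 0,"rx": 0,"ry": 0,"rz": 0,"claw": 1}])

```text
t: 18.05
tool_pos: [464.4, 142.6, 416.7]
orientation: [-0.002, -3.141, -0.0]
wrist_force: [3.0, 0.4, -1.8]
grip_width: 0.34
finger_force: 60.5
```

Call:
jog_arm(motion=[{"tx": 0,"ty": 0,"tz": 0.1,"rx": 0,"ry": 0,"rz": 0,"claw": 1},{"tx": 0,"ty": 0,"tz": 0.1,"rx": 0,"ry": 0,"rz": 0,"claw": 1},{"tx": 0,"ty": 0,"tz": 0,"rx": 0,"ry": 0,"rz": 0,"claw": 1},{"tx": 0,"ty": 0,"tz": 0,"rx": 0,"ry": 0,"rz": 0,"claw": 1},{"tx": 0,"ty": 0,"tz": 0,"rx": 0,"ry": 0,"rz": 0,"claw": 1}])

```text
t: 18.55
tool_pos: [464.4, 142.6, 415.1]
orientation: [-0.002, -3.141, -0.0]
wrist_force: [-0.7, -0.5, 3.6]
grip_width: 0.34
finger_force: 60.9
```

Call:
jog_arm(motion=[{"tx": 0,"ty": 0,"tz": 0.05,"rx": 0,"ry": 0,"rz": 0,"claw": 1},{"tx": 0,"ty": 0,"tz": 0.05,"rx": 0,"ry": 0,"rz": 0,"claw": 1},{"tx": 0,"ty": 0,"tz": 0,"rx": 0,"ry": 0,"rz": 0,"claw": 1},{"tx": 0,"ty": 0,"tz": 0,"rx": 0,"ry": 0,"rz": 0,"claw": 1},{"tx": 0,"ty": 0,"tz": 0,"rx": 0,"ry": 0,"rz": 0,"claw": 1}])

```text
t: 19.05
tool_pos: [464.4, 142.6, 413.8]
orientation: [-0.002, -3.141, -0.0]
wrist_force: [-0.6, 0.0, 2.0]
grip_width: 0.341
finger_force: 60.9
```

Call:
jog_arm(motion=[{"tx": 0,"ty": 0,"tz": 0.05,"rx": 0,"ry": 0,"rz": 0,"claw": 1},{"tx": 0,"ty": 0,"tz": 0.05,"rx": 0,"ry": 0,"rz": 0,"claw": 1},{"tx": 0,"ty": 0,"tz": 0,"rx": 0,"ry": 0,"rz": 0,"claw": 1},{"tx": 0,"ty": 0,"tz": 0,"rx": 0,"ry": 0,"rz": 0,"claw": 1},{"tx": 0,"ty": 0,"tz": 0,"rx": 0,"ry": 0,"rz": 0,"claw": 1}])

```text
t: 19.55
tool_pos: [464.4, 142.6, 412.9]
orientation: [-0.002, -3.141, -0.0]
wrist_force: [-0.6, -0.3, 1.2]
grip_width: 0.337
finger_force: 60.9
```

Call:
jog_arm(motion=[{"tx": 0,"ty": 0,"tz": 0.1,"rx": 0,"ry": 0,"rz": 0,"claw": 1},{"tx": 0,"ty": 0,"tz": 0.1,"rx": 0,"ry": 0,"rz": 0,"claw": 1},{"tx": 0,"ty": 0,"tz": 0,"rx": 0,"ry": 0,"rz": 0,"claw": 1},{"tx": 0,"ty": 0,"tz": 0,"rx": 0,"ry": 0,"rz": 0,"claw": 1},{"tx": 0,"ty": 0,"tz": 0,"rx": 0,"ry": 0,"rz": 0,"claw": 1}])

```text
t: 20.05
tool_pos: [464.5, 142.6, 410.7]
orientation: [-0.002, -3.141, -0.0]
wrist_force: [-0.5, 0.5, -0.9]
grip_width: 0.334
finger_force: 60.6
```

Call:
jog_arm(motion=[{"tx": 0,"ty": 0,"tz": 0.1,"rx": 0,"ry": 0,"rz": 0,"claw": 1},{"tx": 0,"ty": 0,"tz": 0.1,"rx": 0,"ry": 0,"rz": 0,"claw": 1},{"tx": 0,"ty": 0,"tz": 0,"rx": 0,"ry": 0,"rz": 0,"claw": 1},{"tx": 0,"ty": 0,"tz": 0,"rx": 0,"ry": 0,"rz": 0,"claw": 1},{"tx": 0,"ty": 0,"tz": 0,"rx": 0,"ry": 0,"rz": 0,"claw": 1}])

```text
t: 20.55
tool_pos: [464.4, 142.6, 408.8]
orientation: [-0.002, -3.141, -0.0]
wrist_force: [-0.8, -0.1, -2.1]
grip_width: 0.341
finger_force: 60.5
```

Call:
jog_arm(motion=[{"tx": 0,"ty": 0,"tz": 0.1,"rx": 0,"ry": 0,"rz": 0,"claw": 1},{"tx": 0,"ty": 0,"tz": 0.1,"rx": 0,"ry": 0,"rz": 0,"claw": 1},{"tx": 0,"ty": 0,"tz": 0,"rx": 0,"ry": 0,"rz": 0,"claw": 1},{"tx": 0,"ty": 0,"tz": 0,"rx": 0,"ry": 0,"rz": 0,"claw": 1},{"tx": 0,"ty": 0,"tz": 0,"rx": 0,"ry": 0,"rz": 0,"claw": 1}])

```text
t: 21.05
tool_pos: [464.5, 142.6, 406.7]
orientation: [-0.002, -3.141, -0.0]
wrist_force: [-1.2, 0.2, -3.0]
grip_width: 0.342
finger_force: 60.4
```

Call:
jog_arm(motion=[{"tx": 0,"ty": 0,"tz": 0.1,"rx": 0,"ry": 0,"rz": 0,"claw": 1},{"tx": 0,"ty": 0,"tz": 0.1,"rx": 0,"ry": 0,"rz": 0,"claw": 1},{"tx": 0,"ty": 0,"tz": 0,"rx": 0,"ry": 0,"rz": 0,"claw": 1},{"tx": 0,"ty": 0,"tz": 0,"rx": 0,"ry": 0,"rz": 0,"claw": 1},{"tx": 0,"ty": 0,"tz": 0,"rx": 0,"ry": 0,"rz": 0,"claw": 1}])

```text
t: 21.55
tool_pos: [464.5, 142.6, 404.7]
orientation: [-0.002, -3.141, -0.0]
wrist_force: [-1.1, 0.2, -4.6]
grip_width: 0.335
finger_force: 60.2
```

The push has turned into a pull, so the roller is springing over the bar. I feel on down for the saddle.

Call:
jog_arm(motion=[{"tx": 0,"ty": 0,"tz": 0.1,"rx": 0,"ry": 0,"rz": 0,"claw": 1},{"tx": 0,"ty": 0,"tz": 0.1,"rx": 0,"ry": 0,"rz": 0,"claw": 1},{"tx": 0,"ty": 0,"tz": 0,"rx": 0,"ry": 0,"rz": 0,"claw": 1},{"tx": 0,"ty": 0,"tz": 0,"rx": 0,"ry": 0,"rz": 0,"claw": 1},{"tx": 0,"ty": 0,"tz": 0,"rx": 0,"ry": 0,"rz": 0,"claw": 1}])

```text
t: 22.05
tool_pos: [464.4, 142.6, 402.8]
orientation: [-0.002, -3.141, -0.0]
wrist_force: [-0.7, -0.3, -6.6]
grip_width: 0.339
finger_force: 60.1
```

Call:
jog_arm(motion=[{"tx": 0,"ty": 0,"tz": 0.1,"rx": 0,"ry": 0,"rz": 0,"claw": 1},{"tx": 0,"ty": 0,"tz": 0,"rx": 0,"ry": 0,"rz": 0,"claw": 1},{"tx": 0,"ty": 0,"tz": 0,"rx": 0,"ry": 0,"rz": 0,"claw": 1},{"tx": 0,"ty": 0,"tz": 0,"rx": 0,"ry": 0,"rz": 0,"claw": 1},{"tx": 0,"ty": 0,"tz": 0,"rx": 0,"ry": 0,"rz": 0,"claw": 1}])

```text
t: 22.55
tool_pos: [464.5, 142.6, 402.0]
orientation: [0.002, 3.141, 0.0]
wrist_force: [0.1, 0.6, -3.4]
grip_width: 0.341
finger_force: 60.0
```

Call:
jog_arm(motion=[{"tx": 0,"ty": 0,"tz": 0.05,"rx": 0,"ry": 0,"rz": 0,"claw": 1},{"tx": 0,"ty": 0,"tz": 0,"rx": 0,"ry": 0,"rz": 0,"claw": 1},{"tx": 0,"ty": 0,"tz": 0,"rx": 0,"ry": 0,"rz": 0,"claw": 1},{"tx": 0,"ty": 0,"tz": 0,"rx": 0,"ry": 0,"rz": 0,"claw": 1},{"tx": 0,"ty": 0,"tz": 0,"rx": 0,"ry": 0,"rz": 0,"claw": 1}])

```text
t: 23.05
tool_pos: [464.5, 142.6, 401.6]
orientation: [0.002, 3.141, 0.0]
wrist_force: [-0.4, -0.3, -1.7]
grip_width: 0.341
finger_force: 60.2
```

Call:
jog_arm(motion=[{"tx": 0,"ty": 0,"tz": 0.05,"rx": 0,"ry": 0,"rz": 0,"claw": 1},{"tx": 0,"ty": 0,"tz": 0,"rx": 0,"ry": 0,"rz": 0,"claw": 1},{"tx": 0,"ty": 0,"tz": 0,"rx": 0,"ry": 0,"rz": 0,"claw": 1},{"tx": 0,"ty": 0,"tz": 0,"rx": 0,"ry": 0,"rz": 0,"claw": 1},{"tx": 0,"ty": 0,"tz": 0,"rx": 0,"ry": 0,"rz": 0,"claw": 1}])

```text
t: 23.55
tool_pos: [464.5, 142.6, 401.0]
orientation: [0.002, 3.141, 0.0]
wrist_force: [0.5, -0.5, -2.2]
grip_width: 0.341
finger_force: 60.3
```

Call:
jog_arm(motion=[{"tx": 0,"ty": 0,"tz": 0.1,"rx": 0,"ry": 0,"rz": 0,"claw": 1},{"tx": 0,"ty": 0,"tz": 0,"rx": 0,"ry": 0,"rz": 0,"claw": 1},{"tx": 0,"ty": 0,"tz": 0,"rx": 0,"ry": 0,"rz": 0,"claw": 1},{"tx": 0,"ty": 0,"tz": 0,"rx": 0,"ry": 0,"rz": 0,"claw": 1},{"tx": 0,"ty": 0,"tz": 0,"rx": 0,"ry": 0,"rz": 0,"claw": 1}])

```text
t: 24.05
tool_pos: [464.5, 142.6, 400.0]
orientation: [0.002, 3.141, 0.0]
wrist_force: [0.7, 0.3, -3.3]
grip_width: 0.335
finger_force: 60.2
```

Call:
jog_arm(motion=[{"tx": 0,"ty": 0,"tz": 0.1,"rx": 0,"ry": 0,"rz": 0,"claw": 1},{"tx": 0,"ty": 0,"tz": 0,"rx": 0,"ry": 0,"rz": 0,"claw": 1},{"tx": 0,"ty": 0,"tz": 0,"rx": 0,"ry": 0,"rz": 0,"claw": 1},{"tx": 0,"ty": 0,"tz": 0,"rx": 0,"ry": 0,"rz": 0,"claw": 1},{"tx": 0,"ty": 0,"tz": 0,"rx": 0,"ry": 0,"rz": 0,"claw": 1}])

```text
t: 24.55
tool_pos: [464.5, 142.6, 399.4]
orientation: [0.002, 3.141, 0.0]
wrist_force: [-1.3, -0.5, 5.4]
grip_width: 0.339
finger_force: 61.2
```

Saddle contact. I press on in small steps.

Call:
jog_arm(motion=[{"tx": 0,"ty": 0,"tz": 0.03,"rx": 0,"ry": 0,"rz": 0,"claw": 1},{"tx": 0,"ty": 0,"tz": 0,"rx": 0,"ry": 0,"rz": 0,"claw": 1},{"tx": 0,"ty": 0,"tz": 0,"rx": 0,"ry": 0,"rz": 0,"claw": 1},{"tx": 0,"ty": 0,"tz": 0,"rx": 0,"ry": 0,"rz": 0,"claw": 1},{"tx": 0,"ty": 0,"tz": 0,"rx": 0,"ry": 0,"rz": 0,"claw": 1}])

```text
t: 25.05
tool_pos: [464.5, 142.6, 399.4]
orientation: [0.002, 3.141, 0.0]
wrist_force: [-2.4, 0.0, 6.9]
grip_width: 0.341
finger_force: 61.4
```

Call:
jog_arm(motion=[{"tx": 0,"ty": 0,"tz": 0.03,"rx": 0,"ry": 0,"rz": 0,"claw": 1},{"tx": 0,"ty": 0,"tz": 0.03,"rx": 0,"ry": 0,"rz": 0,"claw": 1},{"tx": 0,"ty": 0,"tz": 0,"rx": 0,"ry": 0,"rz": 0,"claw": 1},{"tx": 0,"ty": 0,"tz": 0,"rx": 0,"ry": 0,"rz": 0,"claw": 1},{"tx": 0,"ty": 0,"tz": 0,"rx": 0,"ry": 0,"rz": 0,"claw": 1}])

```text
t: 25.55
tool_pos: [464.5, 142.6, 399.2]
orientation: [0.002, 3.14, 0.0]
wrist_force: [-3.0, -0.6, 10.3]
grip_width: 0.341
finger_force: 61.8
```

Call:
jog_arm(motion=[{"tx": 0,"ty": 0,"tz": 0.04,"rx": 0,"ry": 0,"rz": 0,"claw": 1},{"tx": 0,"ty": 0,"tz": 0.03,"rx": 0,"ry": 0,"rz": 0,"claw": 1},{"tx": 0,"ty": 0,"tz": 0,"rx": 0,"ry": 0,"rz": 0,"claw": 1},{"tx": 0,"ty": 0,"tz": 0,"rx": 0,"ry": 0,"rz": 0,"claw": 1},{"tx": 0,"ty": 0,"tz": 0,"rx": 0,"ry": 0,"rz": 0,"claw": 1}])

```text
t: 26.05
tool_pos: [464.4, 142.6, 399.2]
orientation: [0.002, 3.139, 0.0]
wrist_force: [-4.6, -0.7, 14.6]
grip_width: 0.342
finger_force: 62.3
```

```bash
python3 - <<'E'
from spk import *
s=arm.observe(); print(np.round(s["tool_pos"],1),np.round(s["wrist_force"],1))
n="side"; im,d=arm.grab_frame(n); P=cloud(n,d)
T=s["tool_pos"]; c=proj(n,[T[0]+10,T[1],200]).astype(int); w=40
save("s5",cv2.resize(im[c[1]-w:c[1]+w,c[0]-w:c[0]+w],(600,600),interpolation=cv2.INTER_CUBIC))
E
```

```text
[464.4 142.6 399.2] [-4.6 -0.7 14.6]
```

View pics/s5.png

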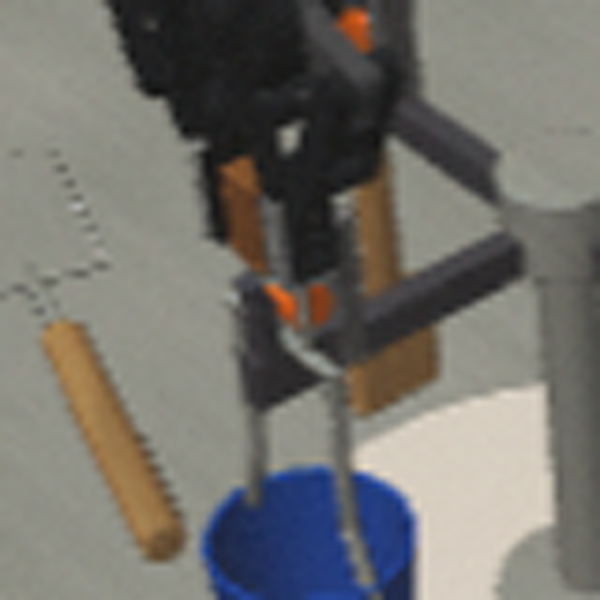

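The bar sits under the orange roller at (310,345), and the total on the hook is about 17 N. I add a touch for margin and hold.

Call:
jog_arm(motion=[{"tx": 0,"ty": 0,"tz": 0.02,"rx": 0,"ry": 0,"rz": 0,"claw": 1},{"tx": 0,"ty": 0,"tz": 0,"rx": 0,"ry": 0,"rz": 0,"claw": 1},{"tx": 0,"ty": 0,"tz": 0,"rx": 0,"ry": 0,"rz": 0,"claw": 1},{"tx": 0,"ty": 0,"tz": 0,"rx": 0,"ry": 0,"rz": 0,"claw": 1},{"tx": 0,"ty": 0,"tz": 0,"rx": 0,"ry": 0,"rz": 0,"claw": 1}])

```text
t: 26.6
tool_pos: [464.4, 142.6, 399.1]
orientation: [0.002, 3.139, 0.0]
wrist_force: [-5.2, -1.2, 16.1]
grip_width: 0.343
finger_force: 62.5
```

Call:
jog_arm(motion=[{"tx": 0,"ty": 0,"tz": -0.1,"rx": 0,"ry": 0,"rz": 0,"claw": 1},{"tx": 0,"ty": 0,"tz": -0.1,"rx": 0,"ry": 0,"rz": 0,"claw": 1},{"tx": 0,"ty": 0,"tz": -0.06,"rx": 0,"ry": 0,"rz": 0,"claw": 1},{"tx": 0,"ty": 0,"tz": 0,"rx": 0,"ry": 0,"rz": 0,"claw": 1},{"tx": 0,"ty": 0,"tz": 0,"rx": 0,"ry": 0,"rz": 0,"claw": 1}])

```text
t: 27.1
tool_pos: [464.5, 142.6, 399.6]
orientation: [-0.002, -3.142, -0.0]
wrist_force: [0.5, 0.3, 1.6]
grip_width: 0.339
finger_force: 60.7
```

Call:
jog_arm(motion=[{"tx": 0,"ty": 0,"tz": 0,"rx": 0,"ry": 0,"rz": 0,"claw": 0},{"tx": 0,"ty": 0,"tz": 0,"rx": 0,"ry": 0,"rz": 0,"claw": -0.2},{"tx": 0,"ty": 0,"tz": 0,"rx": 0,"ry": 0,"rz": 0,"claw": -0.4},{"tx": 0,"ty": 0,"tz": 0,"rx": 0,"ry": 0,"rz": 0,"claw": -0.4},{"tx": 0,"ty": 0,"tz": 0,"rx": 0,"ry": 0,"rz": 0,"claw": -0.4}])

```text
t: 27.6
tool_pos: [464.5, 142.6, 399.7]
orientation: [-0.002, -3.142, -0.0]
wrist_force: [-0.2, -0.0, 0.5]
grip_width: 0.697
finger_force: 0.0
```

Call:
jog_arm(motion=[{"tx": 0,"ty": 0,"tz": -1,"rx": 0,"ry": 0,"rz": 0,"claw": -0.4},{"tx": 0,"ty": 0,"tz": -2,"rx": 0,"ry": 0,"rz": 0,"claw": -0.4},{"tx": 0,"ty": 0,"tz": -3,"rx": 0,"ry": 0,"rz": 0,"claw": -0.4},{"tx": 0,"ty": 0,"tz": -4,"rx": 0,"ry": 0,"rz": 0,"claw": -0.4},{"tx": 0,"ty": 0,"tz": -3,"rx": 0,"ry": 0,"rz": 0,"claw": -0.4}])

```text
t: 28.1
tool_pos: [464.1, 142.6, 532.8]
orientation: [0.002, 3.14, 0.0]
wrist_force: [0.6, 1.1, 0.2]
grip_width: 0.702
finger_force: 0.0
```

Call:
jog_arm(motion=[{"tx": 0,"ty": -4,"tz": 0,"rx": 0,"ry": 0,"rz": 0,"claw": -0.4},{"tx": 0,"ty": -4,"tz": 0,"rx": 0,"ry": 0,"rz": 0,"claw": -0.4},{"tx": 0,"ty": -4,"tz": 0,"rx": 0,"ry": 0,"rz": 0,"claw": -0.4},{"tx": 0,"ty": -4,"tz": 0,"rx": 0,"ry": 0,"rz": 0,"claw": -0.4},{"tx": 0,"ty": 0,"tz": 0,"rx": 0,"ry": 0,"rz": 0,"claw": -0.4}])

```text
t: 28.6
tool_pos: [464.2, -21.1, 530.1]
orientation: [0.009, 3.141, -0.002]
wrist_force: [0.5, 0.6, 0.1]
grip_width: 0.702
finger_force: 0.0
```

```bash
python3 - <<'E'
from spk import *
n="side"; im,d=arm.grab_frame(n)
c=proj(n,[475,142,170]).astype(int); w=55
save("s6",cv2.resize(im[c[1]-w:c[1]+w,c[0]-w:c[0]+w],(600,600),interpolation=cv2.INTER_CUBIC))
try: print(*spokes(cloud(n,d),d))
except Exception as e: print(e)
E
```

```text
(np.float64(-0.6), 86, -1.44, np.float64(192.0), np.float64(124.0)) (np.float64(89.4), 90, 6.17, np.float64(189.0), np.float64(131.0)) (np.float64(179.4), 130, 2.24, np.float64(190.0), np.float64(129.0)) (np.float64(-90.6), 105, -5.71, np.float64(190.0), np.float64(127.0))
```

View pics/s6.png

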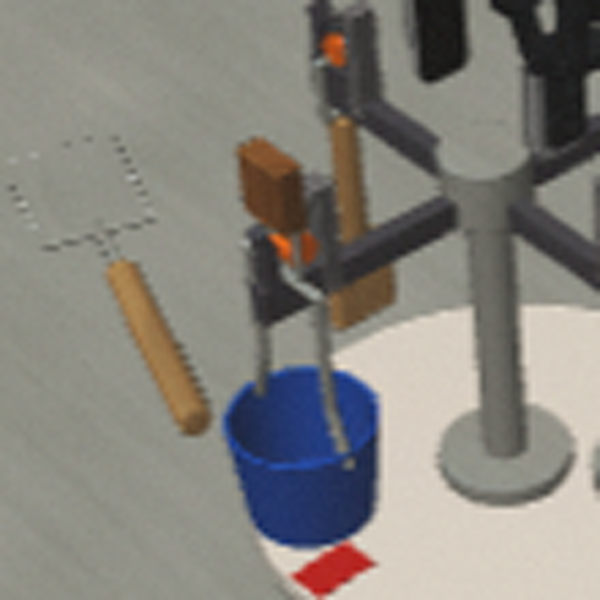

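The pail hangs upright, its bar under the roller at (305,280), over the red mark at (335,570), and the gripper is clear. The spoke is at 179.4°.

```bash
python3 -c "
from plant import arm
print(arm.job_done())"
```

```text
the job is handed in; nothing more can be done
None
```

The job is handed in: I turned the empty hook over the red mark, pressed the blue pail's bar onto the saddle with about 18 N (pail's weight included), and left the pail hanging there, released, with the arm clear; I did not see the judge's verdict.

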